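# Unnest aluminium screening cans into their size rows

### The arm

A 6-joint arm with a two-finger parallel gripper is mounted at the origin on the work surface. World frame = base frame: x ahead of the robot, y to its left, z up, the work surface at z = 0. Lengths are in mm, angles in degrees, forces in N, time in s.
With the tool pointing down it reaches from about 350 to 850 mm from the base axis. Payload 8.1 kg.
Tool frame: the origin (TCP) lies midway between the tips of the shut fingers; the grasp point (between the pads) lies 19 mm behind it; z points along the fingers, y is the line along which they close (so a half turn about z gives the same grasp; the last joint's range is limited). The gripper opens to 85 mm and grips with 20 to 120 N. Pads are 22 mm wide; open, the fingers measure 114 mm over their backs; the gripper's body (76 mm by 85 mm) begins 54 mm behind the grasp point. The pads swing forward as they close: fully open they stand 13 mm farther back than shut.
Start: joints at [69.362, 7.471, 85.268, -0, 87.261, -4.893], TCP at [162.791, 577.498, 231.292] pointing down, gripper open.
Joint ranges: [-169.43, 169.43], [-51.17, 129.36], [1.28, 143.12], [-76.62, 256.62], [0, 156.53], [-152.29, 152.29]. Speed limits (degrees/s): [136.94, 136.94, 159.86, 180, 180, 180].

### API

Orientations are given as [roll, pitch, yaw] about the fixed x, y, z axes, in that order (R = Rz(yaw) Ry(pitch) Rx(roll)).
In Python, from bench import r gives the robot as it stands.
- The arm moves only by the tool send_rows, never from a script. Its argument "increments" is a list of rows, each a list of 6 numbers: the shift along the tool's x, y, z in mm, then the turn, a rotation vector about the tool's x, y, z in rad. A call has 1 to 5 rows; each row shifts and turns the commanded pose from where the row before left it, along the tool's axes as they then stand; what a row does not reach is not made up. A row lasts 1/8 s, in which the tool goes at most 62.5 mm and 10.7 degrees, less where a joint would pass 70% of its speed; a pose out of reach is approached as far as the arm can. A call is refused whole if a number of a shift passes 62.5 or a number of a turn 0.188, either way. A call with a gripper value outside its range is refused whole. "grip" is the closure, from -1 (fully open) to 1 (shut), set as the call begins (left out, the last holds). The fingers move at their own pace and stop on an object; "grip_force" is the grip in N (left out, the last holds). Time passes only in rows, so rows that do not move let the fingers close. It gives the time, the measured TCP pose, the force, the opening and the grip force at its end, in the units of the state.
- r.sense(): the state, without advancing time (a new reading comes with each control period).
- r.snapshot(name): name is "scene" or "side" or "wrist"; returns a dict with "img" (420x560x3 uint8, blue, green, red), "z_map" (420x560 float32, mm along the optical axis (not along the pixel's ray), 0 where there is no reading), "fx", "fy", "cx", "cy" (pixels), "D" ([k1, k2, p1, p2, k3] as OpenCV has them; the pictures are not rectified), "view" (4x4, takes a point from world to camera coordinates). Camera axes: x right, y down, z forward; pixel columns grow to the right and rows downward; lengths in mm; the calibration is good to about 2 mm. A picture is of the moment at which its call begins.
- r.hand_in(): hands the job in; it is judged then, once.
The state is a dict: "time": time; "joint_pos": joint angles; "qd": joint speeds; "joint_efforts": joint torques, N m; "tool_pos": TCP position; "tcp_rot": TCP orientation; "ft_force": force on the tool from outside, world axes, zero at the start; "wrist_torque": the same for the moment, N m; "finger_gap": finger opening in mm; "grip_force": force on a finger pad.
Only numpy, scipy, OpenCV 4.12 (cv2) and the standard library are available. Lean on these libraries where they do the work, as an engineer would, in place of code of your own. Each camera call takes 0.05 s, during which the arm holds its last target. There are 200 camera calls.

### The job

Pull the three nested aluminium cans apart and stand each one, open end up, on the floor of the tray row that already holds a can of its own size. Do not tip any can over, and leave the cans already in the rows and the other things on the bench where they are.

Things in the scene. Friction and masses are not known exactly. Their poses are not given: they have to be found in the camera images.
- large_mid (a point): the large loose can: plain aluminium, round, straight-sided, open at the top, 66 mm outside diameter, 64 mm tall, wall 3 mm, bottom 4 mm, roughly 0.1 kg; the outermost can, standing on the bench. The point is on its axis half-way up, z along the axis towards the open end
- medium_mid (a point): the medium loose can: plain aluminium, round, straight-sided, open at the top, 52 mm outside diameter, 96 mm tall, wall 3 mm, bottom 4 mm, roughly 0.1 kg; stands inside the large can on its 4 mm thick bottom, with about 4 mm of play all round; at the start it stands 36 mm proud of the large can's rim. The point is on its axis half-way up, z along the axis towards the open end
- small_mid (a point): the small loose can: plain aluminium, round, straight-sided, open at the top, 38 mm outside diameter, 128 mm tall, wall 3 mm, bottom 4 mm, roughly 0.1 kg; stands inside the medium can on its 4 mm thick bottom, with about 4 mm of play all round; at the start it stands 36 mm proud of the medium can's rim. The point is on its axis half-way up, z along the axis towards the open end
- tray: black kitting tray fixed to the bench, 240 mm (its x) by 262 mm (its y), with three parallel rows side by side along its x. Origin at the centre of its underside. Its floor is 4 mm thick; the 4 mm thick rim and row dividers rise to 16 mm above the bench. Its yaw differs from run to run by up to 0.2 rad either way
- row0 (a point): centre of a tray row on the tray floor, 86 mm to +y of the tray's centre; each row is 82 mm wide and 232 mm long along the tray's x, its x axis along the row. The half nearer the robot (the tray's -x) is empty
- row1 (a point): centre of a tray row on the tray floor, the middle row; each row is 82 mm wide and 232 mm long along the tray's x, its x axis along the row. The half nearer the robot (the tray's -x) is empty
- row2 (a point): centre of a tray row on the tray floor, 86 mm to -y of the tray's centre; each row is 82 mm wide and 232 mm long along the tray's x, its x axis along the row. The half nearer the robot (the tray's -x) is empty
- stock_large_mid (a point): a large can (66 mm diameter, 64 mm tall, same as the loose one) already standing in one of the rows, 55 to 75 mm from the row's centre at the end away from the robot; it shows that this is the large row (which row varies). The point is on its axis half-way up, z up
- stock_medium_mid (a point): a medium can (52 mm diameter, 96 mm tall, same as the loose one) already standing in one of the rows, 55 to 75 mm from the row's centre at the end away from the robot; it shows that this is the medium row (which row varies). The point is on its axis half-way up, z up
- stock_small_mid (a point): a small can (38 mm diameter, 128 mm tall, same as the loose one) already standing in one of the rows, 55 to 75 mm from the row's centre at the end away from the robot; it shows that this is the small row (which row varies). The point is on its axis half-way up, z up
- multimeter: bystander: yellow hand multimeter lying flat, 85 x 170 x 50 mm; origin at its underside
- spool: bystander: solder spool standing on end, 56 mm across, 50 mm high; origin at its underside
- screwdriver: bystander: screwdriver 190 mm long and 26 mm high, lying between the nest and the tray
- board: bystander: green circuit board lying flat, 110 x 160 mm, about 20 mm high with its components; origin at its underside
- spraycan: bystander: spray can, 60 mm across, 170 mm high, standing near the far edge of the mat; origin at its underside

How it is judged:
By the outcome, as a careful person would: the job done as asked, in the order asked, and still so for the second after the job is handed in, with the robot touching nothing.
It also fails if it takes over 72 s, if anything falls off the work surface, if the arm or the gripper's body presses on something with over 40 N, if the wrist force passes 120 N, or if a joint passes its speed limit or range.

## Working session

There is one attempt and no reset: what is moved stays moved. The work goes in short steps, Python scripts to look and compute and a tool call to move; the robot and the scene stay as the last step left them, time stands still between calls to the robot, and variables do not carry over. Pictures are saved under pics/ and viewed, at most 10 in all, crops included, and the job is handed in when it is done.

Besides the shell and the picture viewer there is one more tool, called after "Call:" as name(argument=value, ...), one argument or row to a line, values as JSON. send_rows: Moves the arm, as the interface text tells. Its arguments: {"type":"object","properties":{"increments":{"type":"array"},"grip":{"type":"number"},"grip_force":{"type":"number"}},"required":["increments"]}

```bash
ls; mkdir -p pics; python3 - <<'E'
from bench import r
import cv2,numpy as np,pickle
s=r.sense();print(s)
d={}
for n in("scene","side","wrist"):
    d[n]=r.snapshot(n);cv2.imwrite(f"pics/{n}0.png",d[n]["img"])
    v=d[n]["view"];print(n,d[n]["fx"],d[n]["D"],(-v[:3,:3].T@v[:3,3]).round(),v[2,:3].round(2),(d[n]["z_map"]>0).mean())
pickle.dump(d,open("d0.pkl","wb"))
E
```

```text
pics
{'time': 0.0, 'joint_pos': array([ 6.93612864e+01,  7.51633039e+00,  8.53314234e+01,  7.49143336e-05,
        8.72631738e+01, -4.89358000e+00]), 'qd': array([-0.01866996, -0.1117999 , -0.00603662, -0.11701793,  0.05312932,
       -0.10615313]), 'joint_efforts': array([ 3.15874504e-04, -5.69407225e+01, -5.00549626e+01, -1.77431452e-04,
        1.50914333e-02, -1.75243525e-05]), 'tool_pos': array([162.59406026, 576.94888952, 230.21116722]), 'tcp_rot': array([-1.79889483e+02, -9.53725638e-03,  1.64254854e+02]), 'ft_force': array([-0.75134095, -0.01615274,  0.56966496]), 'wrist_torque': array([-0.01795428, -0.03429475, -0.01284136]), 'grip_force': 0.0, 'finger_gap': 85.97901611730664}
scene 424.7677350720319 [-0.05951182  0.          0.          0.          0.        ] [1001. -718.  731.] [-0.46  0.64 -0.61] 0.9927593537414966
side 507.5807896757454 [-0.02030338  0.          0.          0.          0.        ] [  470. -1085.   962.] [ 0.04  0.77 -0.64] 0.9958460884353741
wrist 353.8394951433006 [-0.04790123  0.          0.          0.          0.        ] [ 85. 599. 373.] [ 0.3  -0.09 -0.95] 0.9961309523809524
```

View pics/scene0.png

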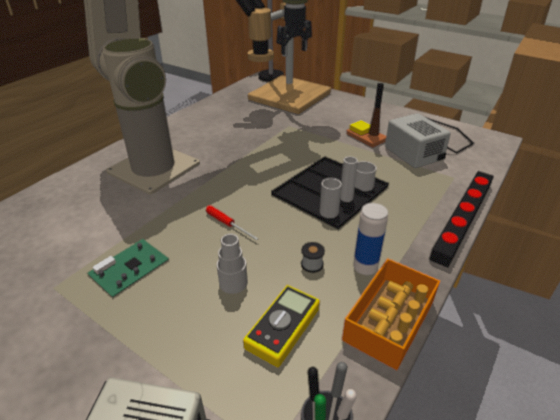

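View pics/side0.png

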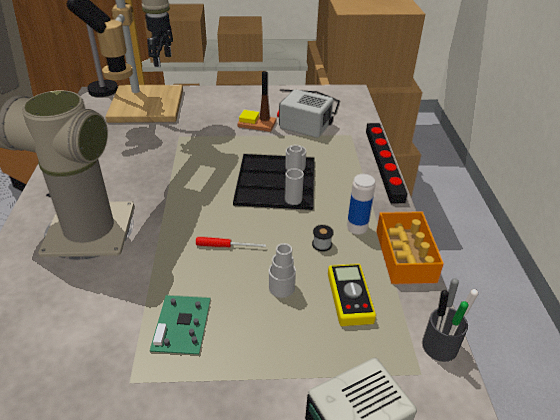

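The scene view shows the nest at about (232,262). The tray is around (330,190), with the medium can at (331,198), the small at (349,180) and the large at (365,177). The side view shows the nest at (283,270) and the tray at (275,180). The next step is to measure them from the depth maps of both views.

```bash
cat > h.py <<'E'
import cv2,numpy as np
def cloud(s):
    h,w=s["z_map"].shape
    K=np.array([[s["fx"],0,s["cx"]],[0,s["fy"],s["cy"]],[0,0,1.]])
    u,v=np.meshgrid(np.arange(w),np.arange(h))
    p=cv2.undistortPoints(np.stack([u,v],-1).reshape(-1,1,2).astype(float),K,s["D"]).reshape(-1,2)
    z=s["z_map"].reshape(-1)
    c=np.c_[p*z[:,None],z]; V=s["view"]
    P=(c-V[:3,3])@V[:3,:3]; P[z<=0]=np.nan
    return P.reshape(h,w,3)
def circ(P,R):
    # fit centre of known radius to outer-wall points
    from scipy.optimize import least_squares
    c0=P[:,:2].mean(0)
    f=least_squares(lambda c:np.hypot(*(P[:,:2]-c).T)-R,c0,loss="soft_l1",f_scale=1.5)
    return f.x,np.median(abs(f.fun))
def at(P,u,v): return P[v,u].round(0)
E
python3 - <<'E'
import pickle,numpy as np,cv2
from h import *
d=pickle.load(open("d0.pkl","rb"))
for n,px in(("scene",dict(nest=(232,262),med=(331,200),small=(349,180),large=(365,177),spool=(312,255),spray=(370,240),mm=(283,325),sd=(220,215),brd=(130,265))),
  ("side",dict(nest=(283,270),a=(293,190),b=(295,158),spool=(322,240),spray=(360,210),mm=(350,290),sd=(210,242),sdt=(262,247),brd=(180,325)))):
    P=cloud(d[n]); print(n,{k:at(P,*p).tolist() for k,p in px.items()})
    # dark tray pixels
    g=d[n]["img"].max(2); ok=(g<45)&(abs(P[...,0]-480)<230)&(P[...,1]>100)&(P[...,1]<420)&(P[...,2]<22)&(P[...,2]>-3)
    nl,L,st,c=cv2.connectedComponentsWithStats(ok.astype(np.uint8)); i=1+st[1:,4].argmax()
    Q=P[L==i]; print("tray z pct",np.percentile(Q[:,2],[5,50,95]).round(1))
    rim=Q[Q[:,2]>13]; rect=cv2.minAreaRect(Q[:,:2].astype(np.float32)); print("rect",rect,cv2.boxPoints(rect).round())
    for name,(u,v) in px.items():
        if name in("nest","med","small","large","a","b"):
            c=P[v,u]; q=P.reshape(-1,3); q=q[(np.hypot(*(q[:,:2]-c[:2]).T)<55)&(q[:,2]>20)]
            print(name,"top",np.nanpercentile(q[:,2],[99,99.8]).round(1))
            bands=((0+22,58,33),(70,94,26),(106,130,19)) if name=="nest" else {"med":((30,90,26),),"small":((80,122,19),),"large":((30,60,33),),"a":((30,90,26),(30,90,19),(30,90,33)),"b":((80,122,19),(75,95,26))}[name]
            for a,b,R in bands:
                Z=q[(q[:,2]>a)&(q[:,2]<b)]
                if len(Z)>5: print("  ",a,R,len(Z),*circ(Z,R))
E
```

```text
scene {'nest': [551.0, -251.0, 91.0], 'med': [600.0, 92.0, 64.0], 'small': [604.0, 182.0, 78.0], 'large': [619.0, 259.0, 52.0], 'spool': [658.0, -98.0, 48.0], 'spray': [769.0, -45.0, 111.0], 'mm': [712.0, -295.0, 46.0], 'sd': [364.0, -84.0, 23.0], 'brd': [302.0, -342.0, 13.0]}
tray z pct [ 0.3  3.1 12.8]
rect ((482.8751220703125, 226.24819946289062), (251.9530487060547, 149.63694763183594), 89.202880859375) [[406. 101.]
 [556.  99.]
 [559. 351.]
 [410. 353.]]
nest top [135.7 136.6]
   22 33 348 [ 531.31582301 -234.46033589] 0.6209156871465211
   70 26 212 [ 532.49949167 -235.48457622] 0.67061276582149
   106 19 243 [ 535.17583952 -235.87125202] 1.552946968353126
med top [ 99.6 100.2]
   30 26 447 [585.46133825 114.33517855] 1.1844766619622114
small top [131.5 132.5]
   80 19 263 [598.62177023 167.41667541] 6.648382376616425
large top [130.6 131.8]
   30 33 177 [603.24591826 287.14327354] 0.8751759918624131
side {'nest': [533.0, -260.0, 93.0], 'a': [581.0, 88.0, 62.0], 'b': [592.0, 185.0, 108.0], 'spool': [646.0, -107.0, 42.0], 'spray': [753.0, -44.0, 92.0], 'mm': [692.0, -289.0, 50.0], 'sd': [348.0, -89.0, 25.0], 'sdt': [487.0, -82.0, -3.0], 'brd': [293.0, -347.0, 8.0]}
tray z pct [ 1.2  5.3 15.6]
rect ((489.29754638671875, 223.19216918945312), (255.0874786376953, 155.33995056152344), 86.7962875366211) [[405. 100.]
 [560.  92.]
 [574. 346.]
 [419. 355.]]
nest top [138.  138.8]
   22 33 279 [ 533.30672485 -232.69615605] 0.8496971460128293
   70 26 170 [ 534.04426744 -234.03752148] 0.9257528766850829
   106 19 194 [ 535.16704473 -234.95427079] 1.930292549028632
a top [102.4 103.7]
   30 26 342 [585.85533974 113.97378261] 1.4707656123767787
   30 19 342 [585.70120612 107.8708472 ] 3.1514128455429784
   30 33 342 [585.54244252 121.77473127] 2.6616727802179074
b top [135.  136.4]
   80 19 228 [590.60829045 166.27980965] 8.10522955437625
   75 26 126 [590.44654626 160.54354514] 2.6384364101134015
```

```bash
python3 - <<'E'
import pickle,cv2,numpy as np
d=pickle.load(open("d0.pkl","rb"))
a=cv2.resize(d["scene"]["img"][145:235,260:400],None,fx=5.7,fy=3.3,interpolation=cv2.INTER_CUBIC)
b=cv2.resize(d["side"]["img"][145:215,225:325],None,fx=8,fy=4.2,interpolation=cv2.INTER_CUBIC)
o=np.zeros((600,800,3),np.uint8);o[:297,:798]=a;o[300:594]=b
cv2.imwrite("pics/c0.png",cv2.convertScaleAbs(o,alpha=1.8,beta=10))
E
```

```text
(no output)
```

View pics/c0.png

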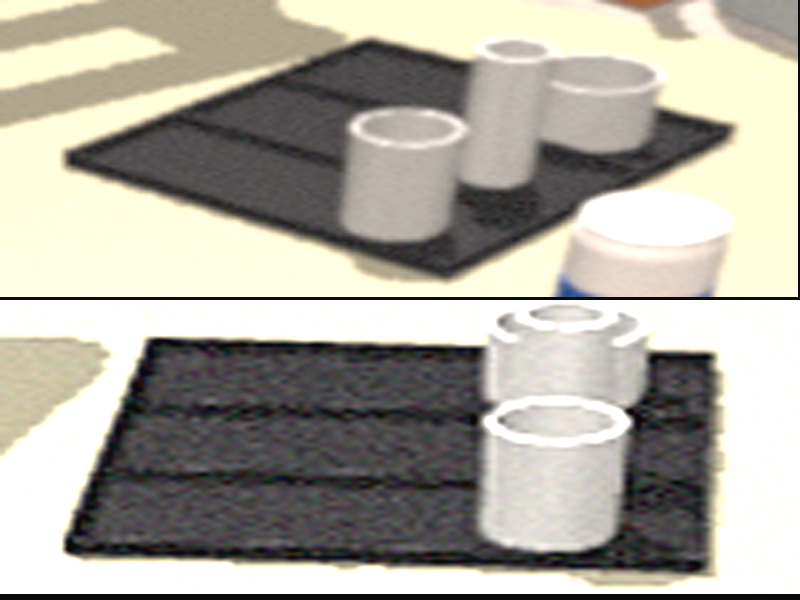

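The crop shows four tray corners. In scene-crop pixels they are left (67,155), top (372,42), right (733,127) and bottom (450,275). In side-crop pixels they are (68,550), (150,342), (715,355) and (710,568). The rows from nearest the camera hold medium, small, large.

```bash
cat >> h.py <<'E'
def ray(s,u,v):
    K=np.array([[s["fx"],0,s["cx"]],[0,s["fy"],s["cy"]],[0,0,1.]])
    p=cv2.undistortPoints(np.array([[[u,v]]],float),K,s["D"])[0,0]
    R=s["view"][:3,:3]; d=R.T@[p[0],p[1],1]; return -R.T@s["view"][:3,3],d/np.linalg.norm(d)
def tri(rs):
    A=0;b=0
    for o,d in rs: M=np.eye(3)-np.outer(d,d);A=A+M;b=b+M@o
    return np.linalg.solve(A,b)
def onz(o,d,z): return o+d*(z-o[2])/d[2]
E
python3 - <<'E'
import pickle,numpy as np
from h import *
d=pickle.load(open("d0.pkl","rb"));S=d["scene"];T=d["side"]
a=[(67,155),(372,42),(733,127),(450,275)];b=[(68,550),(150,342),(715,355),(710,568)]
Q=[]
for (x,y),(p,q) in zip(a,b):
    r1=ray(S,260+x/5.7,145+y/3.3);r2=ray(T,225+p/8,145+(q-300)/4.2)
    Q.append([tri([r1,r2]),onz(*r1,16),onz(*r2,16)]);print(np.round(Q[-1]).tolist())
Q=np.array(Q);m=Q.mean(1)
print("centre",Q.mean(0).round(1)); 
for k in range(3):
    c=Q[:,k];print("yaw",[np.degrees(np.arctan2(*(e)[1::-1])).round(1) for e in(c[3]-c[0],c[2]-c[1])],"yaw via y",[np.degrees(np.arctan2(-e[0],e[1])).round(1) for e in(c[1]-c[0],c[2]-c[3])], np.linalg.norm(c[3]-c[0]),np.linalg.norm(c[1]-c[0]))
for n,k in((S,"scene"),(T,"side")):
    P=cloud(n).reshape(-1,3)
    for c0,a_,b_,R in(((595,200),102,128,19),((603,287),25,60,33)):
        q=P[(np.hypot(*(P[:,:2]-c0).T)<42)&(P[:,2]>a_)&(P[:,2]<b_)]; print(k,R,len(q),circ(q,R))
E
```

```text
[[406.0, 94.0, 8.0], [411.0, 88.0, 16.0], [407.0, 81.0, 16.0]]
[[435.0, 357.0, 6.0], [443.0, 341.0, 16.0], [435.0, 343.0, 16.0]]
[[671.0, 323.0, 14.0], [672.0, 319.0, 16.0], [670.0, 320.0, 16.0]]
[[643.0, 65.0, 7.0], [648.0, 55.0, 16.0], [642.0, 55.0, 16.0]]
centre [[538.6 209.6   8.7]
 [543.5 200.4  16. ]
 [538.4 199.9  16. ]]
yaw [np.float64(-6.9), np.float64(-8.4)] yaw via y [np.float64(-6.2), np.float64(-6.0)] 239.352405867974 265.4314202562363
yaw [np.float64(-8.0), np.float64(-5.5)] yaw via y [np.float64(-7.3), np.float64(-5.1)] 239.6165481228073 254.90207087089064
yaw [np.float64(-6.2), np.float64(-5.7)] yaw via y [np.float64(-6.1), np.float64(-6.1)] 236.62240693042423 264.2003929900233
scene 19 160 (array([594.05032515, 200.13140069]), np.float64(1.4589775383513928))
scene 33 327 (array([603.60930403, 286.03269567]), np.float64(1.5708735634512152))
side 19 125 (array([593.95147334, 199.78118282]), np.float64(1.629409028976852))
side 33 90 (array([603.40108694, 285.58626365]), np.float64(1.486075122227886))
```

Call:
send_rows(
  increments=[
    [0,0,0,0,0,0.1756],
    [0,0,0,0,0,0.1756],
    [0,0,0,0,0,0.1756],
    [0,0,0,0,0,0.1756],
  ],
  grip=-1,
)

```text
time: 0.65
tool_pos: [162.7, 577.3, 230.8]
tcp_rot: [-180.0, 0.0, 123.7]
ft_force: [0.7, -0.3, 0.5]
finger_gap: 85.3
grip_force: 0.0
```

Call:
send_rows(
  increments=[
    [0,0,0,0,0,0.1756],
    [0,0,0,0,0,0.1756],
    [0,0,0,0,0,0.1756],
    [0,0,0,0,0,0.1756],
  ],
)

```text
time: 1.15
tool_pos: [162.7, 577.3, 230.8]
tcp_rot: [-180.0, 0.0, 83.4]
ft_force: [0.6, 0.1, 0.4]
finger_gap: 85.6
grip_force: 0.0
```

Call:
send_rows(
  increments=[
    [-37,36.5,0,0,0,0],
    [-37,36.5,0,0,0,0],
    [-37,36.5,0,0,0,0],
    [-37,36.5,0,0,0,0],
  ],
)

```text
time: 1.65
tool_pos: [292.5, 413.0, 231.0]
tcp_rot: [-180.0, 0.0, 83.8]
ft_force: [0.5, 0.3, -0.1]
finger_gap: 85.6
grip_force: 0.0
```

Call:
send_rows(
  increments=[
    [-37,36.5,0,0,0,0],
    [-37,36.5,0,0,0,0],
    [-37,36.5,0,0,0,0],
    [-37,36.5,0,0,0,0],
    [0,0,0,0,0,0],
  ],
)

```text
time: 2.28
tool_pos: [422.5, 248.8, 231.0]
tcp_rot: [180.0, 0.1, 83.5]
ft_force: [-0.7, 0.7, 0.4]
finger_gap: 85.6
grip_force: 0.0
```

```bash
python3 - <<'E'
from bench import r
import cv2,pickle
d=r.snapshot("wrist");pickle.dump(d,open("w1.pkl","wb"));cv2.imwrite("pics/w1.png",cv2.convertScaleAbs(cv2.resize(d["img"],(800,600)),alpha=1.6))
s=r.sense();print(s["time"],s["tool_pos"],s["tcp_rot"])
E
```

```text
2.325 [421.51812747 250.27253132 231.00710857] [-1.79968071e+02  1.16571861e-02  8.35652547e+01]
```

View pics/w1.png

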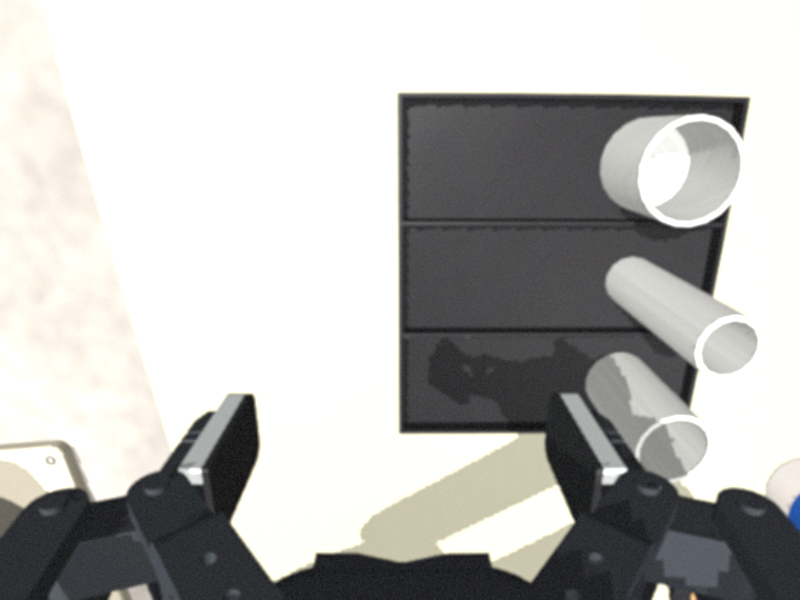

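The wrist view shows the tray squarely: left corners at (399,94) and (400,432), top right corner at (748,98), and dividers meeting the left edge at (402,222) and (402,330). The empty halves are to the left of the cans.

```bash
python3 - <<'E'
import pickle
from h import *
s=pickle.load(open("w1.pkl","rb"))
p={k:onz(*ray(s,u*.7,v*.7),16)[:2] for k,(u,v) in dict(tl=(399,94),bl=(400,432),tr=(748,98),d1=(402,222),d2=(402,330)).items()}
for k,v in p.items():print(k,v.round(1))
e=p["tl"]-p["bl"];y=np.arctan2(-e[0],e[1]);f=p["tr"]-p["tl"]
print(np.linalg.norm(e),np.linalg.norm(f),np.degrees([y,np.arctan2(f[1],f[0])]))
X=np.array([np.cos(y),np.sin(y)]);Y=np.array([-X[1],X[0]]);C=(p["tl"]+p["bl"])/2+120*X;print("C",C)
P=cloud(s);
for u,v in((500,160),(500,270),(480,420)):print("floor",P[int(v*.7),int(u*.7)].round(1))
g=P.reshape(-1,3)
for n,k,c0,a,b,R in(("small",1-1,(594,200),20,125,19),("med",-1,(586,114),20,95,26),("large",1,(603,286),20,62,33)):
    q=g[(np.hypot(*(g[:,:2]-c0).T)<R+6)&(g[:,2]>a)&(g[:,2]<b)];c,e=circ(q,R);t=(c-C)@np.c_[X,Y];print(n,c.round(1),e.round(1),"tray xy",t.round(1))
for k in(1,0,-1):print("target",(C-56*X+86*k*Y).round(1))
E
```

```text
tl [432.4 352. ]
bl [403.   94.7]
tr [667.6 325.3]
d1 [424.5 266.8]
d2 [415.  184.5]
258.9847782195803 236.66665971964312 [-6.52452747 -6.47314396]
C [536.91408865 209.7296417 ]
floor [498.7 300.9   3.5]
floor [493.8 220.2   5.4]
floor [470.4  90.7   3.9]
small [592.5 200.8] 0.7 tray xy [56.3 -2.6]
med [583.6 115.2] 1.4 tray xy [ 57.2 -88.6]
large [599.9 287.1] 1.6 tray xy [53.8 84. ]
target [491.  301.5]
target [481.3 216.1]
target [471.5 130.6]
```

Call:
send_rows(
  increments=[
    [-41,16.6,0,0,0,0],
    [-41,16.6,0,0,0,0],
    [-41,16.6,0,0,0,0],
    [-41,16.6,0,0,0,0],
    [-41,16.6,0,0,0,0],
  ],
)

```text
time: 2.95
tool_pos: [481.1, 38.9, 231.2]
tcp_rot: [-180.0, -0.0, 83.9]
ft_force: [0.4, 0.5, 0.2]
finger_gap: 85.4
grip_force: 0.0
```

Call:
send_rows(
  increments=[
    [-41,16.6,0,0,0,0],
    [-41,16.6,0,0,0,0],
    [-41,16.6,0,0,0,0],
    [-41,16.6,0,0,0,0],
    [-41,16.6,0,0,0,0],
  ],
)

```text
time: 3.58
tool_pos: [542.1, -173.7, 231.1]
tcp_rot: [-180.0, -0.0, 83.9]
ft_force: [-0.0, 0.5, -0.0]
finger_gap: 85.4
grip_force: 0.0
```

Call:
send_rows(
  increments=[
    [0,0,0,0,0,0],
    [0,0,0,0,0,0],
  ],
)

```text
time: 3.82
tool_pos: [541.5, -172.6, 230.9]
tcp_rot: [-180.0, -0.1, 83.8]
ft_force: [-0.0, -0.2, -0.2]
finger_gap: 85.3
grip_force: 0.0
```

```bash
python3 - <<'E'
from bench import r
import cv2,pickle
from h import *
d=r.snapshot("wrist");pickle.dump(d,open("w2.pkl","wb"));cv2.imwrite("pics/w2.png",cv2.convertScaleAbs(cv2.resize(d["img"],(800,600)),alpha=1.1))
s=r.sense();print(s["time"],s["tool_pos"],s["tcp_rot"])
g=cloud(d).reshape(-1,3)
for a,b,R in((15,60,33),(68,96,26),(104,132,19)):
    q=g[(np.hypot(*(g[:,:2]-(534,-235)).T)<R+7)&(g[:,2]>a)&(g[:,2]<b)]
    if len(q)>9: print(R,len(q),circ(q,R))
q=g[np.hypot(*(g[:,:2]-(534,-235)).T)<40];print(np.nanpercentile(q[:,2],[97,99,99.8]))
E
```

```text
3.875 [ 541.48018794 -172.4289929   231.09246696] [-1.79970867e+02 -4.02871289e-02  8.38491243e+01]
33 1165 (array([ 532.2393843 , -235.47478154]), np.float64(0.5530360822907383))
26 1001 (array([ 533.08105649, -235.65445241]), np.float64(0.8267642930620305))
19 1362 (array([ 534.93628947, -232.25624016]), np.float64(1.6964819435763356))
[136.35576088 136.83507999 137.37604495]
```

View pics/w2.png

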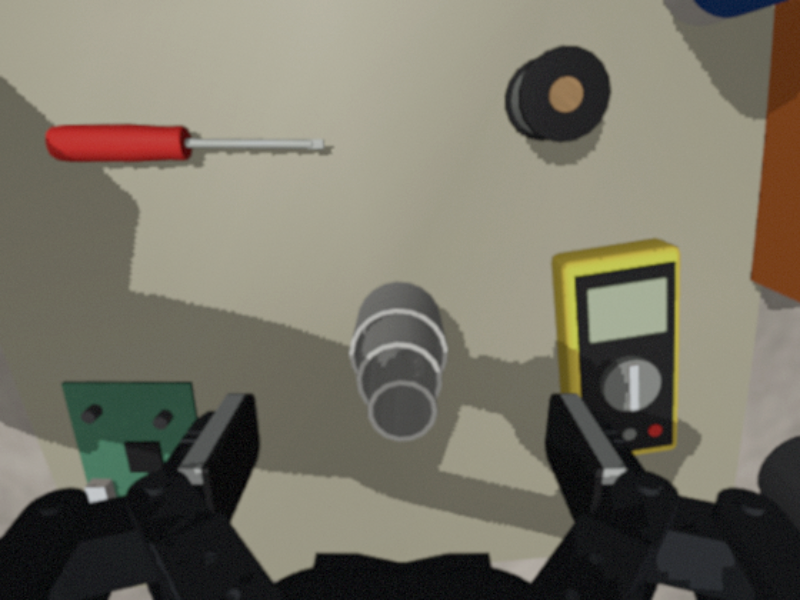

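The small rim is centred at (402,410), in line with the gripper centre. Multimeter, spool and screwdriver are clear of the fingers.

Call:
send_rows(
  increments=[
    [-31.5,0,0,0,0,0],
    [-31.5,0,0,0,0,0],
    [0,0,30,0,0,0],
    [0,0,30,0,0,0],
    [0,0,30,0,0,0],
  ],
)

```text
time: 4.5
tool_pos: [534.8, -235.1, 140.7]
tcp_rot: [180.0, -0.0, 83.9]
ft_force: [-0.1, 0.7, -0.4]
finger_gap: 85.4
grip_force: 0.0
```

Call:
send_rows(
  increments=[
    [0,0,20,0,0,0],
    [0,0,15,0,0,0],
    [0,0,5,0,0,0],
    [0,0,0,0,0,0],
  ],
)

```text
time: 5.0
tool_pos: [534.9, -236.7, 101.7]
tcp_rot: [180.0, 0.0, 83.8]
ft_force: [-0.5, 0.6, -0.1]
finger_gap: 85.2
grip_force: 0.0
```

Call:
send_rows(
  increments=[
    [0,0,0,0,0,0],
    [0,0,0,0,0,0],
    [0,0,0,0,0,0],
    [0,0,0,0,0,0],
    [0,0,0,0,0,0],
  ],
  grip=1,
  grip_force=35,
)

```text
time: 5.62
tool_pos: [534.9, -237.0, 102.1]
tcp_rot: [179.9, 0.0, 83.8]
ft_force: [-1.3, 0.4, 6.4]
finger_gap: 37.7
grip_force: 35.4
```

Call:
send_rows(
  increments=[
    [0,0,0,0,0,0],
    [0,0,0,0,0,0],
    [0,0,0,0,0,0],
  ],
)

```text
time: 6.0
tool_pos: [534.9, -236.9, 102.1]
tcp_rot: [179.9, 0.0, 83.8]
ft_force: [-2.4, 0.7, 6.4]
finger_gap: 37.3
grip_force: 35.4
```

Call:
send_rows(
  increments=[
    [0,0,-8,0,0,0],
    [0,0,-15,0,0,0],
    [0,0,-15,0,0,0],
    [0,0,-15,0,0,0],
    [0,0,-15,0,0,0],
  ],
)

```text
time: 6.62
tool_pos: [534.8, -236.8, 170.8]
tcp_rot: [180.0, 0.0, 83.8]
ft_force: [1.0, 1.3, -1.1]
finger_gap: 37.5
grip_force: 35.3
```

Call:
send_rows(
  increments=[
    [0,0,-20,0,0,0],
    [0,0,-20,0,0,0],
    [0,0,-15,0,0,0],
    [0,0,-7,0,0,0],
    [0,0,0,0,0,0],
  ],
)

```text
time: 7.25
tool_pos: [534.8, -236.8, 231.7]
tcp_rot: [180.0, 0.0, 83.8]
ft_force: [-0.9, 0.2, -1.5]
finger_gap: 37.2
grip_force: 35.3
```

```bash
python3 - <<'E'
from bench import r
import cv2,pickle
from h import *
for n in("side","wrist"):
    d=r.snapshot(n);pickle.dump(d,open(n+"3.pkl","wb"))
    if n=="side":cv2.imwrite("pics/s3.png",cv2.resize(d["img"][120:330,200:400],None,fx=2.8,fy=2.8))
    g=cloud(d).reshape(-1,3)
    for a,b,R in((15,60,33),(68,96,26)):
        q=g[(np.hypot(*(g[:,:2]-(534,-235)).T)<R+9)&(g[:,2]>a)&(g[:,2]<b)]
        if len(q)>9: print(n,R,len(q),circ(q,R))
s=r.sense();print(s["time"],s["tool_pos"],s["ft_force"],s["finger_gap"])
E
```

```text
side 33 349 (array([ 533.16459735, -232.81494476]), np.float64(0.951948244822951))
side 26 322 (array([ 534.01688271, -235.77417056]), np.float64(1.7370739626083598))
wrist 33 890 (array([ 533.08771186, -236.22569811]), np.float64(4.478036251653839))
wrist 26 405 (array([ 533.20262401, -236.04474337]), np.float64(0.30321381118439916))
7.35 [ 534.22740241 -236.49412431  230.41761862] [-0.08235617 -0.37090066 -1.86146158] 37.57275415203215
```

View pics/s3.png

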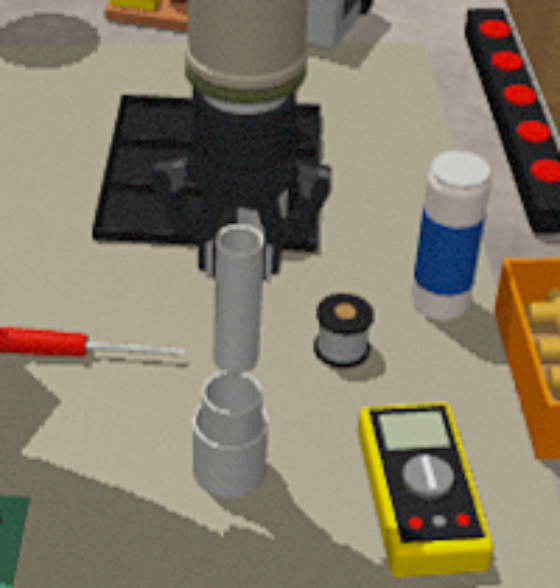

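The small can hangs upright in the fingers. The medium and large cans still stand at (230,440).

Call:
send_rows(
  increments=[
    [15,-3.4,0,0,0,0],
    [32,-7.3,0,0,0,0],
    [38,-8.7,0,0,0,0],
    [38,-8.7,0,0,0,0],
    [38,-8.7,0,0,0,0],
  ],
)

```text
time: 7.98
tool_pos: [514.6, -70.5, 230.7]
tcp_rot: [-179.9, -0.0, 83.8]
ft_force: [0.1, 0.2, -2.5]
finger_gap: 38.0
grip_force: 35.4
```

Call:
send_rows(
  increments=[
    [38,-8.7,0,0,0,0],
    [38,-8.7,0,0,0,0],
    [38,-8.7,0,0,0,0],
    [38,-8.7,0,0,0,0],
    [38,-8.7,0,0,0,0],
  ],
)

```text
time: 8.6
tool_pos: [491.7, 122.9, 230.8]
tcp_rot: [-180.0, -0.0, 83.8]
ft_force: [1.1, 0.7, -2.0]
finger_gap: 37.7
grip_force: 35.4
```

Call:
send_rows(
  increments=[
    [38,-8.7,0,0,0,0],
    [32,-7.3,0,0,0,0],
    [20,-4.8,0,0,0,0],
    [0,0,0,0,0,0],
  ],
)

```text
time: 9.1
tool_pos: [480.7, 214.4, 230.7]
tcp_rot: [-179.9, 0.0, 83.9]
ft_force: [0.0, -0.1, -1.8]
finger_gap: 37.3
grip_force: 35.4
```

```bash
python3 - <<'E'
from bench import r
import cv2,pickle
from h import *
d={n:r.snapshot(n) for n in("side","scene","wrist")};pickle.dump(d,open("d4.pkl","wb"))
s=r.sense();t=s["tool_pos"];print(s["time"],t,s["ft_force"],s["finger_gap"])
for n in d:
    g=cloud(d[n]).reshape(-1,3)
    q=g[(np.hypot(*(g[:,:2]-t[:2]).T)<30)&(g[:,2]>80)&(g[:,2]<235)]
    for a,b in((145,180),(180,210)):
        w=q[(q[:,2]>a)&(q[:,2]<b)]
        if len(w)>20: print(n,a,len(w),circ(w,19))
    if len(q):print(n,"bottom",np.percentile(q[:,2],[0.5,2,5]))
E
```

```text
9.25 [481.58508728 212.28648761 230.97995745] [-0.21808741 -1.01122196 -0.86069932] 37.55275206262276
side 145 133 (array([481.69636545, 217.34635362]), np.float64(1.4688885870186752))
side 180 115 (array([482.21931349, 216.99872271]), np.float64(1.1911896154565724))
side bottom [137.55183673 140.46192071 144.15232038]
scene 145 145 (array([481.3823875 , 216.25480928]), np.float64(1.0292029236306632))
scene 180 140 (array([481.83682887, 216.05110771]), np.float64(1.0237908179694575))
scene bottom [136.76230298 137.59906746 140.79571686]
wrist 145 807 (array([481.24541952, 214.51051289]), np.float64(0.1387757038044981))
wrist 180 1085 (array([481.43406087, 214.56025857]), np.float64(0.14556383642534598))
wrist bottom [140.10388609 143.50882694 150.925599  ]
```

Call:
send_rows(
  increments=[
    [0,0,15,0,0,0],
    [0,0,28,0,0,0],
    [0,0,28,0,0,0],
    [0,0,28,0,0,0],
    [0,0,18,0,0,0],
  ],
)

```text
time: 9.88
tool_pos: [480.8, 211.6, 111.7]
tcp_rot: [-179.9, 0.1, 83.7]
ft_force: [-0.1, -0.2, -1.3]
finger_gap: 37.6
grip_force: 35.4
```

Call:
send_rows(
  increments=[
    [0,0,9,0,0,0],
    [0,0,4,0,0,0],
    [0,0,1,0,0,0],
    [0,0,0,0,0,0],
  ],
)

```text
time: 10.38
tool_pos: [482.5, 212.9, 101.1]
tcp_rot: [179.9, -0.0, 83.8]
ft_force: [-0.0, 0.6, -0.4]
finger_gap: 38.0
grip_force: 35.4
```

Call:
send_rows(
  increments=[
    [0,0,1,0,0,0],
    [0,0,0,0,0,0],
  ],
)

```text
time: 10.62
tool_pos: [482.1, 212.8, 99.5]
tcp_rot: [180.0, -0.0, 83.8]
ft_force: [-0.4, 0.1, -0.5]
finger_gap: 37.4
grip_force: 35.4
```

Call:
send_rows(
  increments=[
    [0,0,0.7,0,0,0],
    [0,0,0,0,0,0],
  ],
)

```text
time: 10.88
tool_pos: [481.9, 212.7, 98.5]
tcp_rot: [-180.0, 0.0, 83.8]
ft_force: [-0.9, -0.9, -1.5]
finger_gap: 37.6
grip_force: 35.4
```

Call:
send_rows(
  increments=[
    [0,0,0.7,0,0,0],
    [0,0,0,0,0,0],
  ],
)

```text
time: 11.12
tool_pos: [482.0, 212.7, 98.1]
tcp_rot: [180.0, -0.0, 83.8]
ft_force: [-1.2, -0.3, 1.5]
finger_gap: 37.7
grip_force: 35.6
```

Call:
send_rows(
  increments=[
    [0,0,0.7,0,0,0],
    [0,0,0,0,0,0],
  ],
)

```text
time: 11.38
tool_pos: [482.2, 213.0, 98.1]
tcp_rot: [180.0, -0.0, 83.8]
ft_force: [-3.2, -0.2, 6.4]
finger_gap: 37.9
grip_force: 36.1
```

Contact is felt (6 N). Releasing and retreating.

Call:
send_rows(
  increments=[
    [0,0,0,0,0,0],
    [0,0,0,0,0,0],
    [0,0,0,0,0,0],
    [0,0,0,0,0,0],
    [0,0,0,0,0,0],
  ],
  grip=-1,
)

```text
time: 12.0
tool_pos: [482.0, 212.7, 97.2]
tcp_rot: [-180.0, 0.0, 83.8]
ft_force: [-0.4, -0.3, -0.0]
finger_gap: 85.4
grip_force: 0.0
```

Call:
send_rows(
  increments=[
    [0,0,-10,0,0,0],
    [0,0,-25,0,0,0],
    [0,0,-35,0,0,0],
    [0,0,-30,0,0,0],
    [0,0,-10,0,0,0],
  ],
)

```text
time: 12.62
tool_pos: [483.3, 213.1, 210.3]
tcp_rot: [179.8, -0.1, 83.8]
ft_force: [0.6, -0.4, -0.5]
finger_gap: 85.1
grip_force: 0.0
```

```bash
python3 - <<'E'
from bench import r
import cv2,pickle
from h import *
d={n:r.snapshot(n) for n in("scene","wrist")}
s=r.sense();t=s["tool_pos"];print(s["time"],t,s["ft_force"],s["finger_gap"])
for n in d:
    g=cloud(d[n]).reshape(-1,3)
    q=g[(np.hypot(*(g[:,:2]-(482,214)).T)<28)&(g[:,2]>20)&(g[:,2]<150)]
    for a,b in((20,70),(70,125)):
        w=q[(q[:,2]>a)&(q[:,2]<b)]
        if len(w)>20: print(n,a,len(w),circ(w,19))
    print(n,"top",np.percentile(q[:,2],[98,99.5]))
E
```

```text
12.725 [482.68836458 212.93115064 208.54954528] [ 0.28253328 -0.12824568  0.20876121] 85.48372722148476
scene 20 185 (array([482.66668653, 215.59425914]), np.float64(1.0783510020741254))
scene 70 247 (array([482.88080615, 215.43371551]), np.float64(1.2060462379072092))
scene top [130.9217483  131.84184726]
wrist 20 777 (array([482.42475599, 216.84030376]), np.float64(1.6703944163436084))
wrist 70 1855 (array([482.44865695, 217.69271945]), np.float64(1.6234416635718105))
wrist top [133.28775002 133.63124343]
```

Call:
send_rows(
  increments=[
    [-40,9,0,0,0,0],
    [-48,10.9,0,0,0,0],
    [-48,10.9,0,0,0,0],
    [-48,10.9,0,0,0,0],
    [-48,10.9,0,0,0,0],
  ],
)

```text
time: 13.35
tool_pos: [508.1, -25.1, 205.3]
tcp_rot: [-179.9, -0.0, 83.8]
ft_force: [0.4, -0.8, -0.3]
finger_gap: 85.6
grip_force: 0.0
```

Call:
send_rows(
  increments=[
    [-48,10.9,0,0,0,0],
    [-48,10.9,0,0,0,0],
    [-48,10.9,0,0,0,0],
    [-44,9.6,0,0,0,0],
    [-20,4.6,0,0,0,0],
  ],
)

```text
time: 13.98
tool_pos: [532.1, -237.3, 205.1]
tcp_rot: [-179.8, -0.1, 83.6]
ft_force: [0.1, 0.5, -0.3]
finger_gap: 85.2
grip_force: 0.0
```

Call:
send_rows(
  increments=[
    [0,0,20,0,0,0],
    [0,0,35,0,0,0],
    [0,0,35,0,0,0],
    [0,0,20,0,0,0],
    [0,0,0,0,0,0],
  ],
)

```text
time: 14.6
tool_pos: [531.5, -233.6, 94.6]
tcp_rot: [-179.7, -0.1, 83.8]
ft_force: [0.6, 0.4, -0.3]
finger_gap: 85.4
grip_force: 0.0
```

Call:
send_rows(
  increments=[
    [0,1,14,0,0,0],
    [0,0,10,0,0,0],
    [0,0,4,0,0,0],
    [0,0,0,0,0,0],
  ],
)

```text
time: 15.1
tool_pos: [533.9, -235.6, 69.0]
tcp_rot: [-180.0, -0.0, 83.8]
ft_force: [0.8, 0.0, 0.5]
finger_gap: 85.4
grip_force: 0.0
```

Call:
send_rows(
  increments=[
    [0,0,0,0,0,0],
    [0,0,0,0,0,0],
    [0,0,0,0,0,0],
    [0,0,0,0,0,0],
    [0,0,0,0,0,0],
  ],
  grip=1,
)

```text
time: 15.72
tool_pos: [534.3, -235.8, 69.8]
tcp_rot: [180.0, 0.0, 83.8]
ft_force: [-3.2, 0.6, 6.1]
finger_gap: 49.9
grip_force: 36.5
```

Call:
send_rows(
  increments=[
    [0,0,0,0,0,0],
    [0,0,0,0,0,0],
  ],
)

```text
time: 15.98
tool_pos: [534.3, -235.9, 69.9]
tcp_rot: [180.0, 0.0, 83.8]
ft_force: [-2.2, 0.4, 6.4]
finger_gap: 50.2
grip_force: 36.5
```

Call:
send_rows(
  increments=[
    [0,0,-6,0,0,0],
    [0,0,-10,0,0,0],
    [0,0,-14,0,0,0],
    [0,0,-15,0,0,0],
    [0,0,-15,0,0,0],
  ],
)

```text
time: 16.6
tool_pos: [534.4, -235.8, 130.8]
tcp_rot: [179.9, 0.0, 83.8]
ft_force: [-0.3, -0.3, -0.2]
finger_gap: 50.4
grip_force: 36.5
```

Call:
send_rows(
  increments=[
    [0,0,-20,0,0,0],
    [0,0,-20,0,0,0],
    [0,0,-20,0,0,0],
    [0,0,-10,0,0,0],
    [0,0,0,0,0,0],
  ],
)

```text
time: 17.23
tool_pos: [534.6, -235.9, 200.3]
tcp_rot: [179.9, 0.0, 83.8]
ft_force: [-0.5, -0.4, -1.3]
finger_gap: 49.8
grip_force: 36.5
```

```bash
cat > chk.py <<'E'
import sys
from bench import r
from h import *
def chk(views,c0,rad,zr,bands,R):
    s=r.sense();print(s["time"],s["tool_pos"].round(1),s["ft_force"].round(1),round(s["finger_gap"],1))
    for n in views:
        d=r.snapshot(n);g=cloud(d).reshape(-1,3)
        q=g[(np.hypot(*(g[:,:2]-c0).T)<rad)&(g[:,2]>zr[0])&(g[:,2]<zr[1])]
        for a,b in bands:
            w=q[(q[:,2]>a)&(q[:,2]<b)]
            if len(w)>20: c,e=circ(w,R);print(n,a,len(w),c.round(1),e.round(1))
        if len(q): print(n,"lo/hi",np.percentile(q[:,2],[.5,2,98,99.5]).round(1))
    return d
E
python3 - <<'E'
from chk import *
chk(["scene","side"],(534,-235),38,(75,205),((110,140),(140,165)),26)
d=chk(["scene","side"],(534,-235),44,(8,80),((10,35),(35,60)),33)
cv2.imwrite("pics/s5.png",cv2.resize(d["img"][120:330,200:400],None,fx=2.8,fy=2.8))
E
```

```text
17.225 [ 534.6 -235.9  200.3] [-0.5 -0.4 -1.3] 49.8
scene 110 51 [ 532.7 -235.6] 0.7
scene 140 233 [ 532.9 -235.7] 0.5
scene lo/hi [133.6 135.5 203.9 204.4]
side 110 28 [ 533.6 -233.2] 0.7
side 140 161 [ 534.1 -234.9] 0.7
side lo/hi [136.1 137.6 204.2 204.8]
17.325 [ 533.7 -235.4  198.4] [-0.5 -0.3 -1.7] 50.3
scene 10 358 [ 532.7 -235.1] 1.8
scene 35 439 [ 533.  -236.1] 1.7
scene lo/hi [ 8.3  9.3 63.3 64.4]
side 10 287 [ 533.  -234.2] 1.5
side 35 355 [ 532.9 -234.4] 1.7
side lo/hi [ 8.3  9.4 67.4 68.3]
```

View pics/s5.png

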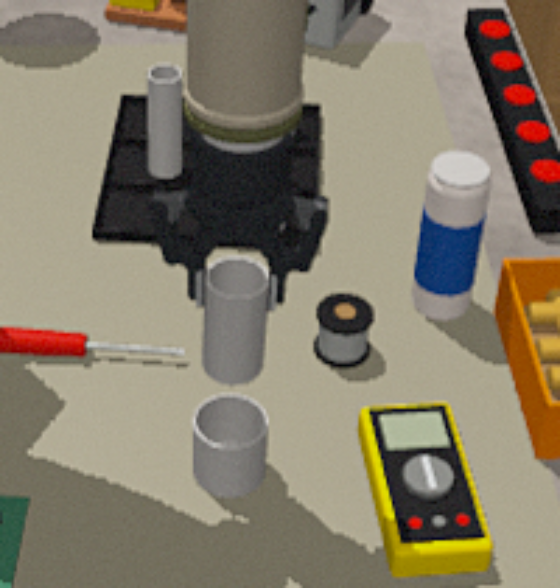

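The medium can is out and upright in the fingers. The large can stands alone at (230,445), and the small can stands in row 1.

Call:
send_rows(
  increments=[
    [17,-4.8,0,0,0,0],
    [33,-9.3,0,0,0,0],
    [40,-11.3,0,0,0,0],
    [40,-11.3,0,0,0,0],
    [40,-11.3,0,0,0,0],
  ],
)

```text
time: 18.05
tool_pos: [503.9, -59.1, 198.8]
tcp_rot: [-180.0, -0.0, 83.8]
ft_force: [0.5, 0.7, -0.3]
finger_gap: 50.5
grip_force: 36.6
```

Call:
send_rows(
  increments=[
    [40,-11.3,0,0,0,0],
    [40,-11.3,0,0,0,0],
    [40,-11.3,0,0,0,0],
    [40,-11.3,0,0,0,0],
    [25,-6.8,0,0,0,0],
  ],
)

```text
time: 18.68
tool_pos: [471.7, 130.6, 198.8]
tcp_rot: [-180.0, -0.0, 83.9]
ft_force: [0.4, 0.7, -2.2]
finger_gap: 50.4
grip_force: 36.6
```

Call:
send_rows(
  increments=[
    [0,0,15,0,0,0],
    [0,0,28,0,0,0],
    [0,0,28,0,0,0],
    [0,0,19,0,0,0],
    [0,0,0,0,0,0],
  ],
)

```text
time: 19.3
tool_pos: [470.9, 127.2, 106.4]
tcp_rot: [-179.7, 0.1, 83.7]
ft_force: [-0.1, -0.4, -0.5]
finger_gap: 50.0
grip_force: 36.6
```

```bash
python3 - <<'E'
from chk import *
chk(["scene","side","wrist"],(473,128),36,(25,120),((55,70),(70,95)),26)
E
```

```text
19.3 [470.9 127.2 106.4] [-0.1 -0.4 -0.5] 50.0
scene 55 85 [469.9 127.2] 0.7
scene 70 137 [470.2 127.7] 0.9
scene lo/hi [ 40.5  42.  118.3 119.7]
side 55 73 [472.2 128.4] 1.4
side 70 122 [472.6 127.8] 1.0
side lo/hi [ 42.6  45.4 119.3 119.9]
wrist 55 1062 [471.6 130. ] 1.9
wrist 70 3067 [472.4 130.7] 1.5
wrist lo/hi [ 46.9  51.5 119.3 119.8]
```

Call:
send_rows(
  increments=[
    [0,0,15,0,0,0],
    [0,0,12,0,0,0],
    [0,0,6,0,0,0],
    [0,0,2,0,0,0],
    [0,0,0,0,0,0],
  ],
)

```text
time: 20.08
tool_pos: [473.2, 128.1, 74.1]
tcp_rot: [-180.0, 0.0, 83.8]
ft_force: [-0.4, 0.0, -0.3]
finger_gap: 50.0
grip_force: 36.7
```

Call:
send_rows(
  increments=[
    [0,0,0.8,0,0,0],
    [0,0,0,0,0,0],
  ],
)

```text
time: 20.32
tool_pos: [473.4, 128.2, 73.7]
tcp_rot: [180.0, -0.0, 83.8]
ft_force: [0.3, 0.2, -0.8]
finger_gap: 50.2
grip_force: 36.7
```

Call:
send_rows(
  increments=[
    [0,0,0.8,0,0,0],
    [0,0,0,0,0,0],
  ],
)

```text
time: 20.58
tool_pos: [473.3, 128.1, 72.6]
tcp_rot: [180.0, -0.0, 83.8]
ft_force: [-0.2, 0.6, -0.3]
finger_gap: 50.7
grip_force: 36.7
```

Call:
send_rows(
  increments=[
    [0,0,1,0,0,0],
    [0,0,0,0,0,0],
  ],
)

```text
time: 20.82
tool_pos: [473.1, 128.1, 71.5]
tcp_rot: [-180.0, 0.0, 83.8]
ft_force: [0.4, 0.4, -0.1]
finger_gap: 50.2
grip_force: 36.7
```

Call:
send_rows(
  increments=[
    [0,0,0.8,0,0,0],
    [0,0,0,0,0,0],
  ],
)

```text
time: 21.08
tool_pos: [473.1, 128.1, 70.7]
tcp_rot: [-180.0, 0.0, 83.8]
ft_force: [-0.2, 0.4, -1.3]
finger_gap: 50.5
grip_force: 36.7
```

Call:
send_rows(
  increments=[
    [0,0,0.8,0,0,0],
    [0,0,0,0,0,0],
  ],
)

```text
time: 21.32
tool_pos: [473.3, 128.1, 70.0]
tcp_rot: [180.0, -0.0, 83.8]
ft_force: [-0.2, 0.0, -0.2]
finger_gap: 49.9
grip_force: 36.6
```

Call:
send_rows(
  increments=[
    [0,0,0.7,0,0,0],
    [0,0,0,0,0,0],
  ],
)

```text
time: 21.58
tool_pos: [473.4, 128.2, 69.9]
tcp_rot: [180.0, -0.0, 83.8]
ft_force: [-3.5, -0.7, 4.4]
finger_gap: 50.0
grip_force: 37.2
```

Call:
send_rows(
  increments=[
    [0,0,0.5,0,0,0],
    [0,0,0,0,0,0],
  ],
)

```text
time: 21.82
tool_pos: [473.4, 128.3, 69.8]
tcp_rot: [180.0, -0.0, 83.8]
ft_force: [-4.3, -0.3, 9.3]
finger_gap: 50.2
grip_force: 37.7
```

Call:
send_rows(
  increments=[
    [0,0,0,0,0,0],
    [0,0,0,0,0,0],
    [0,0,0,0,0,0],
    [0,0,0,0,0,0],
    [0,0,0,0,0,0],
  ],
  grip=-1,
)

```text
time: 22.45
tool_pos: [473.2, 128.1, 68.7]
tcp_rot: [-180.0, 0.0, 83.8]
ft_force: [0.3, -0.5, 0.5]
finger_gap: 85.6
grip_force: 0.0
```

Call:
send_rows(
  increments=[
    [0,0,-8,0,0,0],
    [0,0,-22,0,0,0],
    [0,0,-35,0,0,0],
    [0,0,-30,0,0,0],
    [0,0,-10,0,0,0],
  ],
)

```text
time: 23.08
tool_pos: [474.6, 128.4, 176.6]
tcp_rot: [179.8, -0.1, 83.8]
ft_force: [-0.1, 0.1, -0.9]
finger_gap: 85.6
grip_force: 0.0
```

```bash
python3 - <<'E'
from chk import *
chk(["scene","wrist"],(473,128),36,(22,115),((25,60),(60,95)),26)
chk(["scene"],(482,215),30,(22,150),((25,70),(70,125)),19)
E
```

```text
23.075 [474.6 128.4 176.6] [-0.1  0.1 -0.9] 85.6
scene 25 182 [471.9 128.7] 0.9
scene 60 289 [472.4 128. ] 1.5
scene lo/hi [22.9 24.2 98.6 99.3]
wrist 25 1346 [472.4 131.4] 1.4
wrist 60 2014 [472.3 131.5] 1.5
wrist lo/hi [ 22.7  25.1 101.3 101.7]
23.175 [474.  128.3 175. ] [ 0.2  0.7 -0.3] 85.4
scene 25 162 [482.5 215.7] 1.2
scene 70 252 [482.5 215.2] 1.1
scene lo/hi [ 22.9  24.4 130.7 131.7]
```

Call:
send_rows(
  increments=[
    [-35,9.8,0,0,0,0],
    [-45,12.7,0,0,0,0],
    [-45,12.7,0,0,0,0],
    [-45,12.7,0,0,0,0],
    [-45,12.7,0,0,0,0],
  ],
)

```text
time: 23.85
tool_pos: [509.1, -93.4, 171.7]
tcp_rot: [-179.8, -0.0, 83.8]
ft_force: [0.6, 0.1, -0.1]
finger_gap: 85.2
grip_force: 0.0
```

Call:
send_rows(
  increments=[
    [-45,12.7,0,0,0,0],
    [-45,12.7,0,0,0,0],
    [-35,9.8,0,0,0,0],
    [-15,3.7,0,0,0,0],
    [0,0,0,0,0,0],
  ],
)

```text
time: 24.48
tool_pos: [532.9, -235.6, 172.3]
tcp_rot: [-179.9, -0.1, 83.7]
ft_force: [0.8, 0.3, 0.4]
finger_gap: 85.4
grip_force: 0.0
```

```bash
python3 - <<'E'
from chk import *
d=chk(["wrist"],(533,-235),44,(8,80),((10,35),(35,60),(61,67)),33)
g=cloud(d).reshape(-1,3);q=g[(np.hypot(*(g[:,:2]-(533,-235)).T)<44)&(g[:,2]>61)&(g[:,2]<68)];print(len(q),circ(q,31.5))
E
```

```text
24.475 [ 532.9 -235.6  172.3] [0.8 0.3 0.4] 85.4
wrist 10 1096 [ 532.5 -231.6] 1.2
wrist 35 1426 [ 532.5 -231.6] 1.3
wrist 61 1169 [ 532.2 -234.1] 1.9
wrist lo/hi [ 8.6  9.7 65.4 65.8]
1169 (array([ 532.23779558, -234.0196953 ]), np.float64(0.7939659570396778))
```

Call:
send_rows(
  increments=[
    [1,-0.5,20,0,0,0],
    [0,0,35,0,0,0],
    [0,0,35,0,0,0],
    [0,0,15,0,0,0],
    [0,0,0,0,0,0],
  ],
)

```text
time: 25.15
tool_pos: [532.1, -233.2, 67.2]
tcp_rot: [-179.8, -0.1, 83.8]
ft_force: [0.7, -0.4, 1.1]
finger_gap: 85.3
grip_force: 0.0
```

Call:
send_rows(
  increments=[
    [0,0,15,0,0,0],
    [0,0,15,0,0,0],
    [0,0,9,0,0,0],
    [0,0,3,0,0,0],
    [0,0,0,0,0,0],
  ],
)

```text
time: 25.78
tool_pos: [533.2, -234.6, 26.7]
tcp_rot: [-180.0, -0.0, 83.8]
ft_force: [0.7, -0.2, 0.2]
finger_gap: 85.3
grip_force: 0.0
```

Call:
send_rows(
  increments=[
    [0,0,0,0,0,0],
    [0,0,0,0,0,0],
    [0,0,0,0,0,0],
    [0,0,0,0,0,0],
    [0,0,0,0,0,0],
  ],
  grip=1,
)

```text
time: 26.4
tool_pos: [533.9, -234.9, 27.8]
tcp_rot: [179.9, 0.0, 83.8]
ft_force: [-0.7, 0.1, 5.8]
finger_gap: 65.2
grip_force: 39.6
```

Call:
send_rows(
  increments=[
    [0,0,-5,0,0,0],
    [0,0,-12,0,0,0],
    [0,0,-20,0,0,0],
    [0,0,-20,0,0,0],
    [0,0,-20,0,0,0],
  ],
)

```text
time: 27.02
tool_pos: [533.7, -234.7, 106.0]
tcp_rot: [179.9, 0.0, 83.8]
ft_force: [0.1, 0.5, -1.4]
finger_gap: 65.8
grip_force: 39.2
```

```bash
python3 - <<'E'
from chk import *
chk(["scene","side"],(533,-235),44,(15,165),((70,85),(85,110)),33)
E
```

```text
27.025 [ 533.7 -234.7  106. ] [ 0.1  0.5 -1.4] 65.8
scene 70 73 [ 533.2 -234.8] 0.6
scene 85 351 [ 534.3 -235.2] 1.1
scene lo/hi [ 77.6  79.8 159.4 163.3]
side 85 295 [ 536.2 -235.1] 1.6
side lo/hi [ 84.5  86.4 155.3 163.6]
```

Call:
send_rows(
  increments=[
    [0,0,-20,0,0,0],
    [0,0,-25,0,0,0],
    [0,0,-25,0,0,0],
    [0,0,-12,0,0,0],
    [17,-3.2,0,0,0,0],
  ],
)

```text
time: 27.75
tool_pos: [532.2, -217.7, 186.7]
tcp_rot: [179.9, 0.0, 83.7]
ft_force: [-0.0, 0.5, -1.0]
finger_gap: 65.6
grip_force: 39.4
```

Call:
send_rows(
  increments=[
    [30,-5.7,0,0,0,0],
    [40,-7.6,0,0,0,0],
    [40,-7.6,0,0,0,0],
    [40,-7.6,0,0,0,0],
    [40,-7.6,0,0,0,0],
  ],
)

```text
time: 28.38
tool_pos: [515.0, -22.1, 184.1]
tcp_rot: [-179.8, -0.0, 83.8]
ft_force: [-1.1, -0.3, -1.0]
finger_gap: 65.3
grip_force: 39.4
```

Call:
send_rows(
  increments=[
    [40,-7.6,0,0,0,0],
    [40,-7.6,0,0,0,0],
    [40,-7.6,0,0,0,0],
    [40,-7.6,0,0,0,0],
    [40,-7.6,0,0,0,0],
  ],
)

```text
time: 29.0
tool_pos: [498.6, 180.4, 184.1]
tcp_rot: [-179.9, 0.0, 83.8]
ft_force: [-0.3, 0.8, -1.1]
finger_gap: 65.6
grip_force: 39.4
```

Call:
send_rows(
  increments=[
    [40,-7.6,0,0,0,0],
    [40,-7.6,0,0,0,0],
    [27,-5,0,0,0,0],
    [13,-2.5,0,0,0,0],
    [0,0,0,0,0,0],
  ],
)

```text
time: 29.62
tool_pos: [490.0, 300.6, 184.8]
tcp_rot: [-179.9, 0.1, 83.9]
ft_force: [-0.5, -0.8, -1.5]
finger_gap: 65.6
grip_force: 39.4
```

```bash
python3 - <<'E'
from chk import *
d=chk(["scene","side","wrist"],(491,300),44,(135,218),((160,180),(180,200)),33)
cv2.imwrite("pics/w7.png",cv2.convertScaleAbs(cv2.resize(d["img"],(800,600)),alpha=1.6))
import pickle;pickle.dump(d,open("w7.pkl","wb"))
E
```

```text
29.625 [490.  300.6 184.8] [-0.5 -0.8 -1.5] 65.6
scene 160 149 [490.4 301.4] 1.2
scene 180 166 [491.3 301.3] 1.2
scene lo/hi [156.6 158.2 216.9 217.7]
side 160 108 [491.3 299.3] 1.5
side 180 162 [491.7 299.2] 1.5
side lo/hi [158.3 159.6 217.1 217.8]
wrist 160 8019 [491.6 306. ] 4.1
wrist 180 6375 [491.2 302.5] 1.6
wrist lo/hi [160.5 161.1 217.2 217.8]
```

View pics/w7.png

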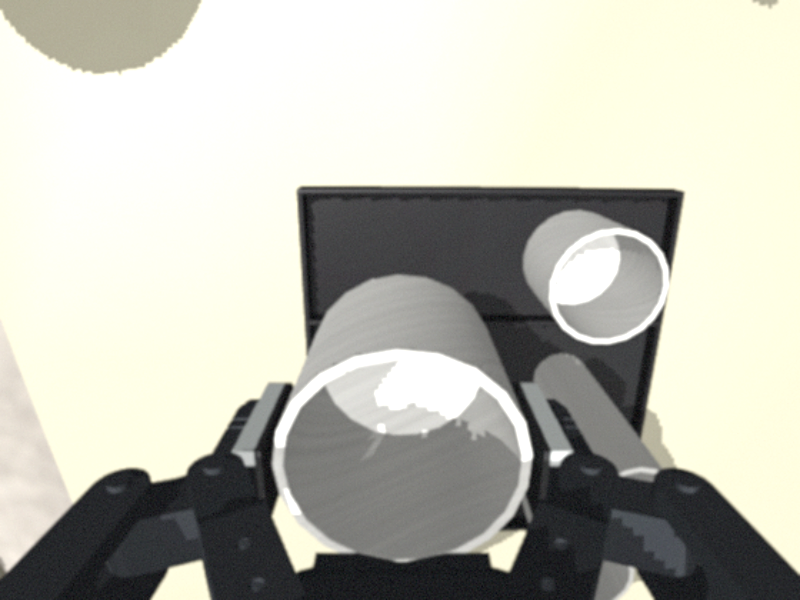

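The wrist view shows the outer rim at (300,188)–(683,191) and the row0/row1 divider at (310,320) and (530,318). The large can hangs straight.

```bash
python3 - <<'E'
import pickle
from h import *
s=pickle.load(open("w7.pkl","rb"))
p=[onz(*ray(s,u*.7,v*.7),16)[:2] for u,v in((300,188),(683,191),(310,320),(530,318))]
print(np.round(p,1)); f=p[1]-p[0];y=np.arctan2(f[1],f[0]);print(np.degrees(y),np.linalg.norm(f))
X=np.array([np.cos(y),np.sin(y)]);Y=np.array([-X[1],X[0]])
for q in p:print(q@Y, q@X)
for q in((490.9,300.5),(601,286.5),(482.5,215.5),(593.5,200.5)):print(q,np.array(q)@Y,np.array(q)@X)
E
```

```text
[[433.9 353.2]
 [668.3 326.3]
 [425.7 267.4]
 [570.7 252.8]]
-6.557304165384198 235.8583257707314
400.4500284747111 390.7643638429112
400.4500284747111 626.6226896136426
314.279953234867 392.35819479537673
316.33893096817377 538.0650719219506
(490.9, 300.5) 354.5934163382632 453.3724397110604
(601, 286.5) 353.25807824854076 564.3509370526002
(482.5, 215.5) 269.1902207810234 454.7341256557109
(593.5, 200.5) 266.9642017391531 566.7209321965943
```

Call:
send_rows(
  increments=[
    [1,0,15,0,0,0],
    [0,0,30,0,0,0],
    [0,0,30,0,0,0],
    [0,0,25,0,0,0],
    [0,0,10,0,0,0],
  ],
)

```text
time: 30.4
tool_pos: [489.6, 299.8, 72.9]
tcp_rot: [-179.8, 0.1, 83.7]
ft_force: [-0.4, 0.2, -0.7]
finger_gap: 65.4
grip_force: 39.3
```

Call:
send_rows(
  increments=[
    [0,0,10,0,0,0],
    [0,0,10,0,0,0],
    [0,0,5,0,0,0],
    [0,0,0,0,0,0],
  ],
)

```text
time: 30.9
tool_pos: [491.0, 301.2, 50.6]
tcp_rot: [-180.0, 0.0, 83.8]
ft_force: [0.1, -0.0, -1.6]
finger_gap: 65.4
grip_force: 39.4
```

```bash
python3 - <<'E'
from chk import *
chk(["scene","side"],(491,300),42,(18,90),((30,45),(45,70)),33)
E
```

```text
30.9 [491.  301.2  50.6] [ 0.1 -0.  -1.6] 65.4
scene 30 81 [491.7 302. ] 1.3
scene 45 201 [493.1 300.6] 1.6
scene lo/hi [22.3 24.3 86.5 87.7]
side 30 31 [493.  301.8] 1.0
side 45 77 [491.4 299.5] 1.8
side lo/hi [24.7 26.  89.2 89.8]
```

Bottom is at about 22 mm, so there are about 18 mm to go.

Call:
send_rows(
  increments=[
    [0,0,8,0,0,0],
    [0,0,5,0,0,0],
    [0,0,3,0,0,0],
    [0,0,0,0,0,0],
  ],
)

```text
time: 31.5
tool_pos: [490.8, 301.1, 34.3]
tcp_rot: [-180.0, 0.0, 83.8]
ft_force: [-0.1, 0.7, -1.1]
finger_gap: 65.5
grip_force: 39.4
```

Call:
send_rows(
  increments=[
    [0,0,1,0,0,0],
    [0,0,0,0,0,0],
  ],
)

```text
time: 31.75
tool_pos: [491.2, 301.2, 33.9]
tcp_rot: [180.0, -0.0, 83.8]
ft_force: [-0.4, 0.1, -1.1]
finger_gap: 65.5
grip_force: 39.4
```

Call:
send_rows(
  increments=[
    [0,0,0.8,0,0,0],
    [0,0,0,0,0,0],
  ],
)

```text
time: 32.0
tool_pos: [491.1, 301.2, 33.0]
tcp_rot: [180.0, 0.0, 83.8]
ft_force: [-0.4, 0.3, -0.7]
finger_gap: 65.6
grip_force: 39.4
```

Call:
send_rows(
  increments=[
    [0,0,0.8,0,0,0],
    [0,0,0,0,0,0],
  ],
)

```text
time: 32.25
tool_pos: [491.1, 301.2, 32.1]
tcp_rot: [-180.0, 0.0, 83.8]
ft_force: [-0.1, 0.2, -0.6]
finger_gap: 65.9
grip_force: 39.4
```

Call:
send_rows(
  increments=[
    [0,0,0.6,0,0,0],
    [0,0,0,0,0,0],
  ],
)

```text
time: 32.5
tool_pos: [491.2, 301.3, 31.8]
tcp_rot: [180.0, -0.0, 83.8]
ft_force: [-1.5, -1.4, 2.5]
finger_gap: 65.9
grip_force: 39.5
```

Call:
send_rows(
  increments=[
    [0,0,0.5,0,0,0],
    [0,0,0,0,0,0],
  ],
)

```text
time: 32.75
tool_pos: [491.2, 301.3, 31.8]
tcp_rot: [180.0, -0.0, 83.8]
ft_force: [-3.9, -2.1, 6.9]
finger_gap: 65.6
grip_force: 40.0
```

Call:
send_rows(
  increments=[
    [0,0,0,0,0,0],
    [0,0,0,0,0,0],
    [0,0,0,0,0,0],
    [0,0,0,0,0,0],
    [0,0,0,0,0,0],
  ],
  grip=-1,
)

```text
time: 33.38
tool_pos: [491.1, 301.2, 31.1]
tcp_rot: [-180.0, 0.0, 83.8]
ft_force: [-1.0, 0.7, -0.1]
finger_gap: 85.5
grip_force: 0.0
```

Call:
send_rows(
  increments=[
    [0,0,-8,0,0,0],
    [0,0,-22,0,0,0],
    [0,0,-35,0,0,0],
    [0,0,-40,0,0,0],
    [0,0,-40,0,0,0],
  ],
)

```text
time: 34.0
tool_pos: [491.1, 301.2, 178.0]
tcp_rot: [180.0, -0.0, 83.8]
ft_force: [1.6, 0.5, 0.0]
finger_gap: 85.6
grip_force: 0.0
```

Call:
send_rows(
  increments=[
    [0,0,-30,0,0,0],
    [0,0,-20,0,0,0],
    [0,-40,0,0,0,0],
    [0,-40,0,0,0,0],
    [0,0,0,0,0,0],
  ],
)

```text
time: 34.62
tool_pos: [409.4, 310.1, 225.8]
tcp_rot: [-179.9, 0.0, 83.9]
ft_force: [0.5, -0.1, 0.2]
finger_gap: 85.5
grip_force: 0.0
```

```bash
python3 - <<'E'
from chk import *
for c,R,h in(((491,301),33,68),((472.5,128.5),26,100),((482.5,215.5),19,132)):
    d=chk(["side","scene"],c,R+9,(22,h+10),((25,h/2),(h/2,h-5)),R)
o=cv2.resize(d["img"][130:300,180:420],None,fx=3.2,fy=3.2)
cv2.imwrite("pics/f.png",o)
E
```

```text
34.625 [409.4 310.1 225.8] [ 0.5 -0.1  0.2] 85.5
side 34.0 91 [491.  299.1] 1.0
side lo/hi [22.3 23.  70.1 74.3]
scene 25 59 [491.9 300.9] 1.4
scene 34.0 280 [493.  300.5] 1.7
scene lo/hi [22.7 23.5 67.6 68.6]
34.725 [411.5 309.9 226.1] [ 0.3 -0.6  0.3] 85.3
side 25 111 [472.9 128.8] 1.4
side 50.0 306 [473.1 128.2] 1.6
side lo/hi [ 23.2  24.3 101.4 103.1]
scene 25 132 [472.1 128.8] 0.9
scene 50.0 349 [472.6 128.1] 1.4
scene lo/hi [ 22.3  24.5  99.2 100.3]
34.825 [412.2 309.8 226.1] [ 0.4 -0.9  0.2] 85.4
side 66.0 225 [483.4 215. ] 1.6
side lo/hi [ 57.6  63.3 134.  135.7]
scene 25 147 [482.7 215.3] 1.1
scene 66.0 276 [482.7 215.1] 1.2
scene lo/hi [ 23.   25.1 130.9 132. ]
```

View pics/f.png

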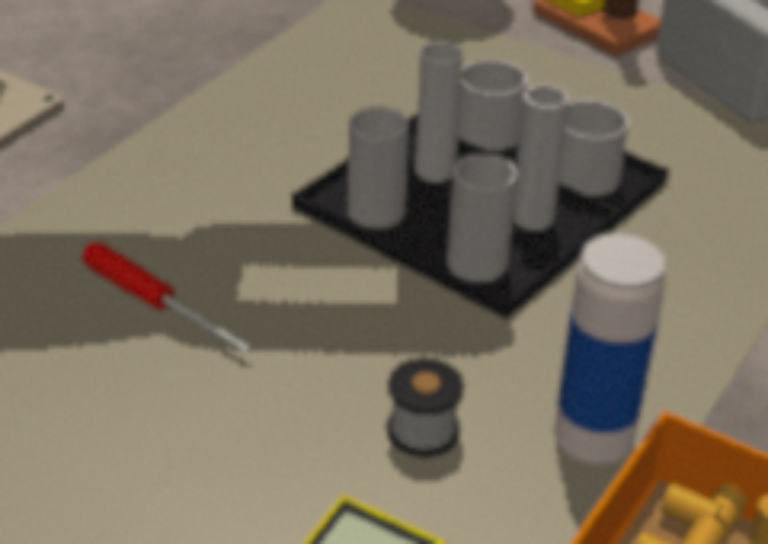

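All three cans stand upright in their matching rows: medium (378,165), small (438,110), large (490,105). The bystanders in view look undisturbed.

```bash
python3 -c "
from bench import r
print(r.hand_in())"
```

```text
the job is handed in; nothing more can be done
None
```

I pulled the three cans apart and stood each one upright, open end up, in the tray row of its own size, then handed the job in at about 35 s; the final camera check showed all three standing and nothing else visibly moved.

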